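# Mesh the feed gear on its splined shaft and hold it home

## Task

Fit the white gear onto the splined shaft of the green feed gearbox, boss up: turn it until the slots of its bore match the splines, slide it down, and press it fully home against the sprung brass collar without forcing it, so that the retaining clip could be fitted in the groove above it. Do not let go: finish with the gripper still on the gear, pressing it fully home and still. Leave the other things on the bench where they are.

Things in the scene. Friction and masses are not known exactly. Their poses are not given: they have to be found in the camera images.
- gear: Loose white nylon gear, 95 mm over its teeth, about 220 g, lying flat on the table, boss up. Origin: centre of its underside; z up along its axis. Toothed disc 14 mm thick. A plus-shaped bore runs right through: two crossing slots along its x and y axes, 10.4 mm wide, 28.6 mm end to end, so it fits every quarter turn. Four black dots on the disc lie in line with the slots.
- gear_boss (a point): Centre of the top of the gear's square boss, on the gear's axis, 38 mm above its underside. The boss, the place to grip, is 42 mm across flats, flats square to the gear's x and y axes (and its slots), and reaches from 14 mm (top of the disc) to 38 mm above the underside.
- feed_unit: Small green feed gearbox, bolted down, standing elsewhere each time. Base 116 x 104 mm, housing 88 x 88 mm, its top at 50 mm; green shoulder ring, 68 mm across, up to 54.8 mm. Origin: centre of its underside, on the axis of the upright shaft; z up. Gear fully home: underside 56 mm above this origin. Gear resting unpressed on the collar: 64 mm, covering the clip groove.
- shaft_tip (a point): Tip of the gearbox's upright steel shaft, 109 mm above the unit's origin, on its axis. The shaft does not turn. Two crossing splines along the unit's x and y axes, 8 mm wide, 26 mm tip to tip, top at 92 mm (narrowed over the top 2 mm); above them a plain round nose, 12 mm across, with a clip groove and a cone. The gear slides on with 1.2 mm play all round (5 degrees).
- thrust_collar (a joint): Sprung brass collar, 49 mm across, round the foot of the shaft: how far it is pressed down, in m. 0 = up (top 64 mm above the unit's origin), 0.008 = fully down (top at 56 mm). About 5 N to start, 12 N fully down; it springs back, lifting the gear, when let go. The gear's weight does not press it down.
- screwdriver_red: Bystander: red-handled screwdriver, 199 mm long, 27 mm wide, lying in front. Leave it where it is.
- pliers: Bystander: red-handled pliers, 160 mm long, lying at the front right. Leave it where it is.
- wax_tin: Bystander: low round grey tin, 56 mm across, 28 mm tall, behind the work. Leave it where it is.
- thread_tin: Bystander: round grey tin, 48 mm across, 38 mm tall, behind the work. Leave it where it is.
- marking_gauge: Bystander: wooden marking gauge, 190 mm long, lying behind the work. Leave it where it is.
Mind the look-alikes: they are no part of the job. There is more than one size of the feed_unit; the one meant has the size given above.

How it is judged (in metres and radians):
On the way, in this order (a step that is already met when the one before it is completed fails the run):
1. the gear is lifted clear of the bench, its underside above 90 mm (height (world z) of gear above 0.09 m), for 0.1 s.
2. the gear is meshed: upright on the shaft, boss up, more than 7 mm down on the splines (horizontal distance between gear and feed_unit below 0.004 m and angle between gear's own z axis and vertical below 0.1 rad and (angle between the x axis of gear and the x axis of feed_unit, either way round below 0.17 rad or angle between the x axis of gear and the y axis of feed_unit, either way round below 0.17 rad) and z of gear in the frame of feed_unit between 0.05 and 0.085 m), for 0.1 s.
At the end, for the whole second after the job is handed in: Gear boss up on the shaft within 4 mm, 0.1 rad tilt, slots within 0.17 rad; underside under 58.5 mm (home 56); collar down over 6 of 8 mm; gear on unit over 5 N, gripper on gear over 3 N; still (10 mm/s, 0.1 rad/s); other things within 30 mm of their start (horizontal distance between gear and feed_unit below 0.004 m and angle between gear's own z axis and vertical below 0.1 rad and (angle between the x axis of gear and the x axis of feed_unit, either way round below 0.17 rad or angle between the x axis of gear and the y axis of feed_unit, either way round below 0.17 rad) and z of gear in the frame of feed_unit between 0.052 and 0.0585 m and value of joint thrust_collar above 0.006 m and contact force between the fingers and gear above 3 N and contact force between gear and feed_unit above 5 N and linear speed of gear below 0.01 m/s and angular speed of gear below 0.1 rad/s and distance of each of screwdriver_red, pliers, wax_tin, thread_tin, marking_gauge from where it was at the start of the episode below 0.03 m); the arm keeps its last pose, push and grip.
It fails at once if the gear is forced: more than 70 N between gear and gearbox (contact force between gear and feed_unit above 70 N).
It fails at once if another thing on the bench is moved by more than 30 mm (distance of any of screwdriver_red, pliers, wax_tin, thread_tin, marking_gauge from where it was at the start of the episode above 0.03 m).
It also fails if it takes over 38 s, if anything falls off the work surface, if the arm or the gripper's body presses on something with over 40 N, if the wrist force passes 120 N, or if a joint passes its speed limit or range.

## Robot

A 6-joint arm with a two-finger parallel gripper is mounted at the origin on a cart in front of the work surface, level with it; the furniture and walls round the work are solid. World frame = base frame: x ahead of the robot, y to its left, z up, the work surface at z = 0. Lengths are in m, angles in degrees, forces in N, time in s.
With the tool pointing down it reaches from about 0.4 to 0.825 m from the base axis. Payload 7 kg.
Tool frame: the origin (TCP) lies midway between the tips of the shut fingers; the grasp point (between the pads) lies 19 mm behind it (ctrl.hold_point_z is the distance from the TCP to the grasp point, in m); z points along the fingers, y is the line along which they close (so a half turn about z gives the same grasp; the last joint's range is limited). The gripper opens to 88 mm and grips with 3 to 60 N. Pads are 19 mm wide; open, the fingers measure 130 mm over their backs; the gripper's body (78 mm by 193 mm) begins 47 mm behind the grasp point.
Start: joints at [-51.904, 20.546, 0.682, 0, -70.136, -16.507], TCP at [0.248, -0.628, 0.227] pointing down, gripper open.
Joint ranges: [-176.03, 176.03], [-82.01, 121.73], [-58.28, 71.71], [-173.87, 95.51], [-174.79, -0.11], [-173.66, 173.66]. Speed limits (degrees/s): [136.94, 136.94, 172.46, 180, 180, 180].

## Interface

Orientations are given as [roll, pitch, yaw] about the fixed x, y, z axes, in that order (R = Rz(yaw) Ry(pitch) Rx(roll)).
In Python, from plant import ctrl gives the robot as it stands.
- The arm moves only by the tool apply_moves, never from a script. Its argument "deltas" is a list of rows, each an object with "fingers": the finger opening in mm, from 0 to 87.6; "delta_pos": the shift along the tool's x, y, z in mm, a list of three; "angular": the turn, a rotation vector about the tool's x, y, z in degrees, a list of three. A call has 1 to 10 rows; each row is the pose to reach, as a shift and turn from the pose commanded when the call began, along the tool's axes at that moment; what a row does not reach only later rows make up. A row lasts 1/10 s, in which the tool goes at most 50 mm and 8.59 degrees, less where a joint would pass 70% of its speed; a pose out of reach is approached as far as the arm can. A call with a gripper value outside its range is refused whole. The fingers move at their own pace and stop on an object; the grip force is fixed at half the most. Time passes only in rows, so rows that repeat a pose let the fingers close. It gives the time, the measured TCP pose, the force, the opening and the grip force at its end, in the units of the state.
- ctrl.get_obs(): the state, without advancing time (a new reading comes with each control period).
- ctrl.snapshot(name): name is "scene" or "top"; returns the picture (384x512x3 uint8, red, green, blue); there is no depth.
- ctrl.camera_params(name): a dict with "fx", "fy", "cx", "cy" (pixels), "dist_coeffs" ([k1, k2, p1, p2, k3] as OpenCV has them; the pictures are not rectified), "cam_to_world" (4x4, takes a point from camera to world coordinates). Camera axes: x right, y up, looking along -z (the intrinsics and any distortion apply to the point x, -y, -z); pixel columns grow to the right and rows downward; lengths in m; the calibration is good to about 2 mm. A picture is of the moment at which its call begins. camera_params takes no time and is no camera call.
- ctrl.close_job(): hands the job in; it is judged then, once.
The state is a dict: "clock": time; "joint_pos": joint angles; "qvel": joint speeds; "tau": joint torques, N m; "tool_pos": TCP position; "orientation": TCP orientation; "force": force on the tool from outside, world axes, zero at the start; "moment": the same for the moment, N m; "opening": finger opening in m; "gripper_force": force on a finger pad.
Only numpy, scipy, OpenCV 4.12 (cv2) and the standard library are available. Lean on these libraries where they do the work, as an engineer would, in place of code of your own. Each camera call takes 0.05 s, during which the arm holds its last target. There are 200 camera calls.

## Working session

There is one attempt and no reset: what is moved stays moved. The work goes in short steps, Python scripts to look and compute and a tool call to move; the robot and the scene stay as the last step left them, time stands still between calls to the robot, and variables do not carry over. Pictures are saved under pics/ and viewed, at most 10 in all, crops included, and the job is handed in when it is done.

Besides the shell and the picture viewer there is one more tool, called after "Request:" as name([rows], argument=value, ...), one row to a line, values as JSON. apply_moves: Moves the arm, as the interface text tells. Its arguments: {"type":"object","properties":{"deltas":{"type":"array"}},"required":["deltas"]}

```bash
ls; mkdir -p pics
python3 - <<'E'
from plant import ctrl
import cv2
for n in("scene","top"):
    cv2.imwrite(f"pics/{n}0.png",ctrl.snapshot(n)[:,:,::-1]); print(ctrl.camera_params(n))
print(ctrl.get_obs(),ctrl.hold_point_z)
E
```

```text
pics
{'fx': 442.10373333901146, 'fy': 442.10373333901146, 'cx': 260.9815820769155, 'cy': 190.83418422035913, 'dist_coeffs': array([-0.043291,  0.      ,  0.      ,  0.      ,  0.      ]), 'cam_to_world': array([[-0.60605509,  0.46567907, -0.64485676, -0.20040432],
       [-0.79529443, -0.34019967,  0.50176782,  0.75395005],
       [ 0.01428271,  0.81694993,  0.57653171,  0.73086256],
       [ 0.        ,  0.        ,  0.        ,  1.        ]])}
{'fx': 458.3326565033216, 'fy': 458.3326565033216, 'cx': 260.989592466706, 'cy': 185.0517887008607, 'dist_coeffs': array([-0.04658852,  0.        ,  0.        ,  0.        ,  0.        ]), 'cam_to_world': array([[ 9.53091274e-03,  9.92210641e-01, -1.24206305e-01,
         3.76950129e-01],
       [-9.99954240e-01,  9.55950589e-03, -3.65787691e-04,
         1.63186985e-01],
       [ 8.24412465e-04,  1.24204108e-01,  9.92256348e-01,
         1.59329358e+00],
       [ 0.00000000e+00,  0.00000000e+00,  0.00000000e+00,
         1.00000000e+00]])}
{'clock': 0.1, 'joint_pos': array([-5.19045101e+01,  2.05862890e+01,  6.40584613e-01, -1.77555365e-02,
       -7.01334189e+01, -1.65052447e+01]), 'qvel': array([ 0.02852124, -0.1002269 ,  0.08417552,  0.03025078, -0.0611392 ,
        0.03211271]), 'tau': array([-1.04226827e-03, -5.84162199e+01,  2.93752849e+01,  7.01546565e+00,
        1.01941256e-02, -6.34711841e-05]), 'tool_pos': array([ 0.24819114, -0.62727475,  0.22573992]), 'orientation': array([ 1.79919394e+02, -6.47666414e-03, -1.58415796e+02]), 'force': array([ 0.38639959, -0.07723132, -0.84072721]), 'moment': array([0.00887474, 0.02287453, 0.00902715]), 'gripper_force': 0.0, 'opening': 0.0874035497597089} 0.0188
```

View pics/scene0.png

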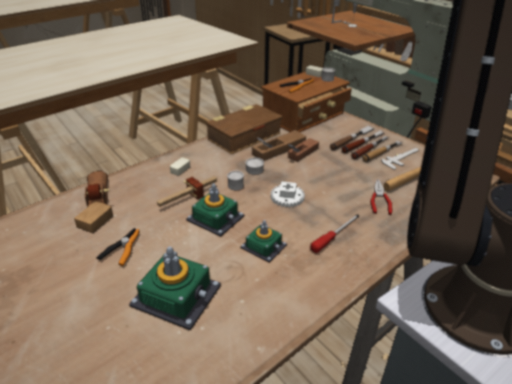

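View pics/top0.png

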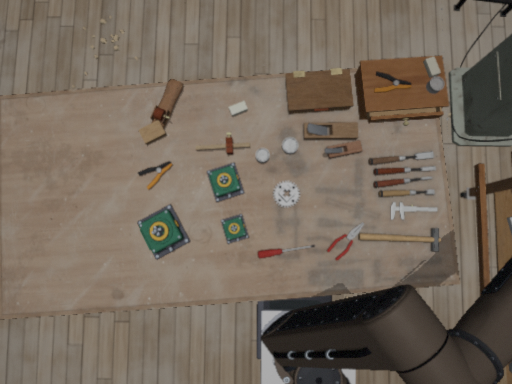

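Scene: three green gearboxes at top-view pixels (226,182), (163,231) and (235,228); the gear is at (287,193). I'll measure their sizes and enlarge the likely one together with the gear.

```bash
cat > h.py <<'E'
import numpy as np, cv2
from plant import ctrl
def ray(n,px):
    c=ctrl.camera_params(n);K=np.array([[c['fx'],0,c['cx']],[0,c['fy'],c['cy']],[0,0,1]])
    u=cv2.undistortPoints(np.array(px,float).reshape(-1,1,2),K,c['dist_coeffs']).reshape(-1,2)
    M=c['cam_to_world'];d=np.c_[u[:,0],-u[:,1],-np.ones(len(u))]@M[:3,:3].T
    return M[:3,3],d
def plane(n,px,z):
    o,d=ray(n,px);return o+d*((z-o[2])/d[:,2])[:,None]
def proj(n,P):
    c=ctrl.camera_params(n);M=np.linalg.inv(c['cam_to_world']);p=np.atleast_2d(P)@M[:3,:3].T+M[:3,3]
    K=np.array([[c['fx'],0,c['cx']],[0,c['fy'],c['cy']],[0,0,1]])
    return cv2.projectPoints(p*[1,-1,-1],np.zeros(3),np.zeros(3),K,c['dist_coeffs'])[0].reshape(-1,2)
def tri(p1,p2):
    (a,d),(b,e)=ray("scene",p1),ray("top",p2);d=d[0]/np.linalg.norm(d);e=e[0]/np.linalg.norm(e)
    s=np.linalg.lstsq(np.c_[d,-e],b-a,rcond=None)[0];P,Q=a+s[0]*d,b+s[1]*e
    return (P+Q)/2,np.linalg.norm(P-Q)
E
python3 - <<'E'
from h import *
t=cv2.imread("pics/top0.png");s=cv2.imread("pics/scene0.png")
for n,im in(("top",t),("scene",s)):
    h=cv2.cvtColor(im,cv2.COLOR_BGR2HSV)
    m=cv2.inRange(h,(60,90,30),(90,255,255)); m=cv2.morphologyEx(m,cv2.MORPH_CLOSE,np.ones((3,3)))
    for c in cv2.findContours(m,0,2)[0]:
        if cv2.contourArea(c)<150: continue
        r=cv2.minAreaRect(c);print(n,"green",r)
        if n=="top":
            p=plane(n,cv2.boxPoints(r),.05);print(p.mean(0),np.linalg.norm(np.diff(p,axis=0),axis=1))
    for lo,hi in(((15,120,120),(30,255,255)),):
        m=cv2.inRange(h,lo,hi)
        for c in cv2.findContours(m,0,2)[0]:
            if cv2.contourArea(c)>15: print(n,"yellow",cv2.minAreaRect(c))
    m=cv2.inRange(h,(0,0,190),(179,50,255))
    for c in cv2.findContours(m,0,2)[0]:
        if cv2.contourArea(c)>150: print(n,"white",cv2.minEnclosingCircle(c),cv2.contourArea(c))
a=cv2.resize(t[140:260,190:315],None,fx=5,fy=5,interpolation=cv2.INTER_CUBIC)[:600,:]
b=cv2.resize(s[170:260,180:310],None,fx=5,fy=5,interpolation=cv2.INTER_CUBIC)
cv2.imwrite("pics/ct.png",a);cv2.imwrite("pics/cs.png",b)
E
```

```text
top green ((233.87158203125, 228.23855590820312), (18.964963912963867, 19.156524658203125), 73.3007583618164)
[0.42328137 0.25336613 0.05      ] [0.06432243 0.06361041 0.06402677]
top green ((160.3875274658203, 231.2266387939453), (33.58823776245117, 34.94117736816406), 61.927513122558594)
[0.41075826 0.50032783 0.05      ] [0.11704934 0.11389461 0.11611273]
top green ((224.10000610351562, 180.7999725341797), (25.61444854736328, 25.61444854736328), 71.56504821777344)
[0.58364164 0.28926846 0.05      ] [0.0872036  0.08810792 0.08661217]
top yellow ((234.00003051757812, 228.00003051757812), (9.899494171142578, 9.899494171142578), 45.0)
top yellow ((158.5, 231.0), (18.0, 17.0), 90.0)
top yellow ((224.00003051757812, 179.50001525878906), (13.435027122497559, 13.435027122497559), 45.0)
top yellow ((158.78619384765625, 175.3655242919922), (4.4844560623168945, 33.21819305419922), 41.6335334777832)
top yellow ((392.2851257324219, 87.13919830322266), (4.31496524810791, 35.35151672363281), 81.02737426757812)
scene green ((173.19229125976562, 284.4615173339844), (56.85677719116211, 63.235824584
[... 631 characters left out ...]
((404.1206970214844, 176.94825744628906), (5.25225830078125, 36.240577697753906), 66.80140686035156)
scene yellow ((505.2845153808594, 155.33624267578125), (13.393258094787598, 2.7574355602264404), 23.198591232299805)
scene yellow ((376.24658203125, 151.65753173828125), (3.2771520614624023, 17.0880069732666), 69.44395446777344)
scene yellow ((315.3711242675781, 99.16494750976562), (3.8769733905792236, 35.467132568359375), 68.96248626708984)
scene white ((458.5, 352.0), 60.96935272216797) 1907.5
scene white ((393.9784851074219, 301.9677429199219), 15.269771575927734) 257.0
scene white ((287.4482727050781, 194.0), 14.58614730834961) 220.0
scene white ((126.0, 74.5), 130.12408447265625) 10553.5
```

View pics/ct.png

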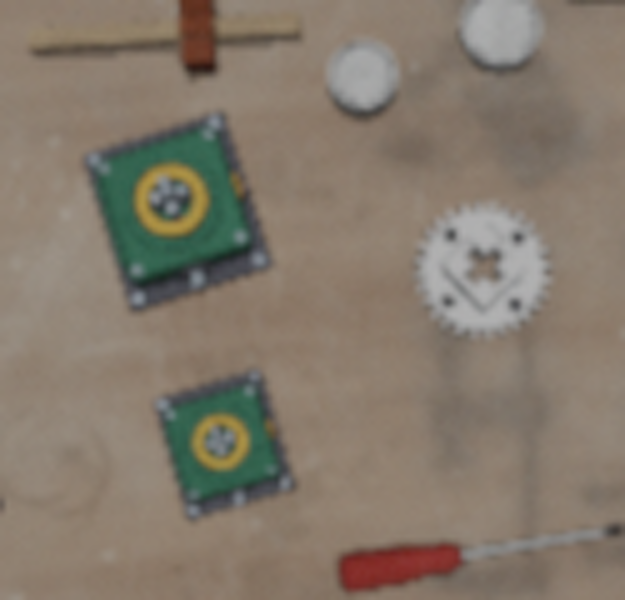

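View pics/cs.png

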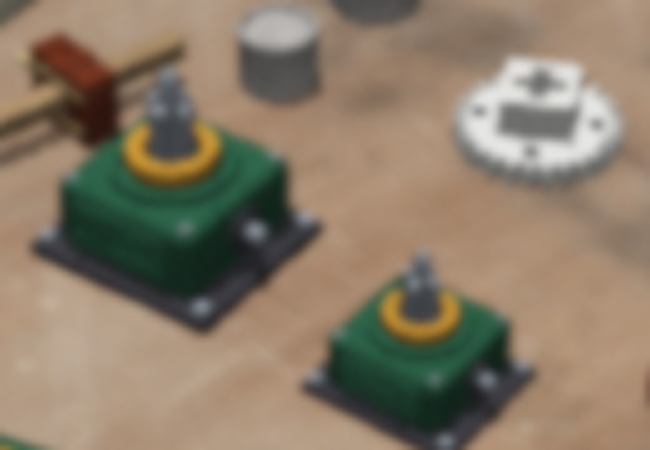

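The crops confirm it: the medium gearbox at top-view (224,181), with an 87–88 mm housing, is the one meant. The others measure 64 mm and 116 mm. The gear's dots are at crop pixels (451,235), (518,238), (515,305) and (448,302). Next I'll measure poses from both views.

```bash
cat > meas.py <<'E'
from h import *
def blob(n,g,p,r=4,z=.014):
    x,y=np.round(p).astype(int);w=g[y-r:y+r+1,x-r:x+r+1].astype(float)
    q=np.clip(np.percentile(w,75)-w-15,0,None);Y,X=np.mgrid[y-r:y+r+1,x-r:x+r+1]
    q[np.hypot(X-p[0],Y-p[1])>r]=0
    return np.array([(q*X).sum(),(q*Y).sum()])/q.sum()
E
python3 - <<'E'
from meas import *
T=[];S=[]
for i in range(6): T.append(ctrl.snapshot("top"));S.append(ctrl.snapshot("scene"))
T=np.mean(T,0).astype(np.uint8);S=np.mean(S,0).astype(np.uint8)
cv2.imwrite("pics/Ta.png",T[:,:,::-1]);cv2.imwrite("pics/Sa.png",S[:,:,::-1])
gt=cv2.cvtColor(T,7);gs=cv2.cvtColor(S,7)
off=-.4
dt=[np.array(p)/5+[190,140]+off for p in((451,235),(518,238),(515,305),(448,302))]
dt=[blob("top",gt,p,3) for p in dt]
ds=[np.array(p)/5+[180,170]+off for p in((478,111),(597,124),(531,152))]
ds=[blob("scene",gs,p,3) for p in ds]
P=plane("top",dt,.014);print("top dots",np.round(dt,1).tolist(),P[:,:2].round(4).tolist(),P.mean(0))
for a,b in((0,2),(1,3)):
    v=P[a]-P[b];print("diag",np.linalg.norm(v),np.degrees(np.arctan2(v[1],v[0])))
Q=plane("scene",ds,.014);print("scene dots",Q[:,:2].round(4).tolist(), "mid of 0,1:",((Q[0]+Q[1])/2))
v=Q[0]-Q[1];print(np.degrees(np.arctan2(v[1],v[0])),np.linalg.norm(v))
# unit
for n,im in(("top",T),("scene",S)):
    h=cv2.cvtColor(im,cv2.COLOR_RGB2HSV);b=(195,150,260,215) if n=="top" else (185,170,245,240)
    sub=np.zeros(h.shape[:2],np.uint8);sub[b[1]:b[3],b[0]:b[2]]=1
    m=cv2.inRange(h,(15,120,100),(30,255,255))*sub
    c=max(cv2.findContours(m,0,1)[0],key=cv2.contourArea);H=cv2.convexHull(c)
    W=plane(n,H,.064)[:,:2].astype(np.float32);print(n,"collar",cv2.minEnclosingCircle(W),cv2.fitEllipse(W))
    if n=="top":
        m=cv2.inRange(h,(60,90,30),(90,255,255))*sub;m[:, :]=cv2.morphologyEx(m,cv2.MORPH_CLOSE,np.ones((3,3)))
        W=plane(n,cv2.convexHull(max(cv2.findContours(m,0,1)[0],key=cv2.contourArea)),.05)[:,:2].astype(np.float32);print("housing",cv2.minAreaRect(W))
k=lambda im,x0,y0,x1,y1,f:cv2.resize(im[y0:y1,x0:x1,::-1],None,fx=f,fy=f,interpolation=cv2.INTER_CUBIC)
a=k(T,200,155,250,210,10);b=k(S,185,175,245,240,6)
o=np.zeros((550,800,3),np.uint8);o[:550,:500]=a;o[:390,500:800]=b[:,:300];cv2.imwrite("pics/u.png",o)
E
```

```text
top dots [[279.6, 186.4], [293.3, 186.8], [292.8, 200.7], [279.0, 199.9]] [[0.5704, 0.0991], [0.5695, 0.0515], [0.5213, 0.0533], [0.5234, 0.1009]] [0.5461639  0.07622034 0.014     ]
diag 0.06711262299935081 42.936308234557345
diag 0.06751763598252997 -47.01042461916616
scene dots [[0.5762, 0.1009], [0.5248, 0.055], [0.5272, 0.102]] mid of 0,1: [0.55050027 0.07795776 0.014     ]
41.810441642424365 0.0689641907921929
top collar ((0.5857619643211365, 0.28935956954956055), 0.024587789550423622) ((0.5856669545173645, 0.2892557680606842), (0.04736010730266571, 0.04893284663558006), 139.5296630859375)
housing ((0.5836097002029419, 0.2892959713935852), (0.0880633294582367, 0.08705134689807892), 19.2418155670166)
scene collar ((0.5858966112136841, 0.2944631278514862), 0.02707275003194809) ((0.5868311524391174, 0.292780339717865), (0.048329249024391174, 0.05583912506699562), 61.814796447753906)
```

View pics/u.png

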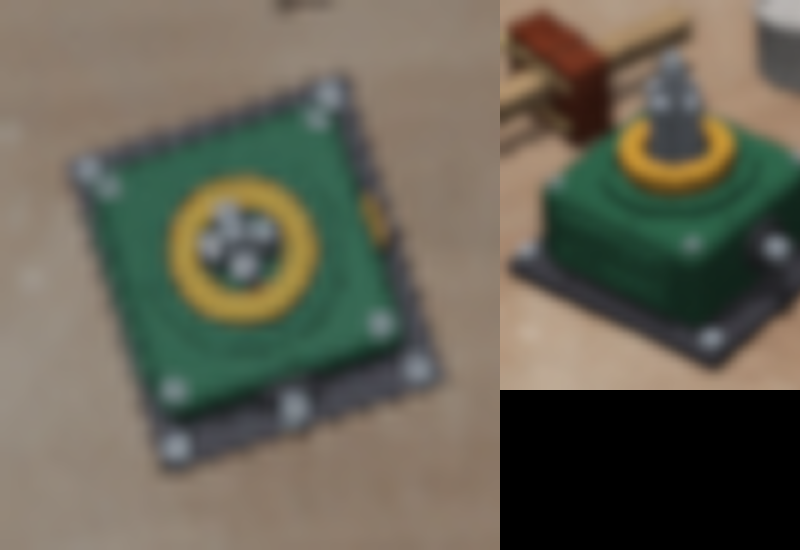

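The unit crop shows base bolts at crop pixels (88,170), (330,95), (418,368) and (176,447), and the spline tops near (237,239). I'll get the unit's yaw from the bolts and work out the move to the gear.

```bash
cat >> meas.py <<'E'
from scipy.spatial.transform import Rotation as R
def goal(p,yaw):
    o=ctrl.get_obs();A=R.from_euler('xyz',o['orientation'],degrees=True);B=R.from_euler('xyz',[180,0,yaw],degrees=True)
    print("pos",o['tool_pos'].round(4),o['orientation'].round(2),"delta mm",(A.inv().apply(np.array(p)-o['tool_pos'])*1000).round(1),"rot",(A.inv()*B).as_rotvec(degrees=True).round(2),"F",o['force'].round(1),o['clock'])
E
python3 - <<'E'
from meas import *
T=cv2.cvtColor(cv2.imread("pics/Ta.png"),6);
bo=[blob("top",255-T,np.array(p)/10+[200,155]-.45,2) for p in((88,170),(330,95),(418,368),(176,447))]
P=plane("top",bo,.012);print(P[:,:2].round(4),P.mean(0))
for a,b in((0,1),(3,2),(3,0),(2,1)):
    v=P[b]-P[a];print(np.linalg.norm(v),np.degrees(np.arctan2(v[1],v[0])))
print("spline centre",plane("top",[[223.25,178.45]],.093), "tip tri",plane("scene",[[185+172/6-.4,175+57/6-.4]],.107))
goal([.547,.0765,.15],-137)
E
```

```text
[[0.6219 0.3486]
 [0.6487 0.2647]
 [0.5519 0.2315]
 [0.5236 0.3155]] [0.58652368 0.29008821 0.012     ]
0.08806597844824773 -72.29037207672343
0.08870409793863798 -71.35031847447365
0.10373653050131673 18.59511154917219
0.10229313198919415 18.958401511985993
spline centre [[0.58554142 0.28870081 0.093     ]] tip tri [[0.59085881 0.28952002 0.107     ]]
pos [ 0.2484 -0.6276  0.2266] [-180.      0.   -158.41] delta mm [-536.8  544.8   76.6] rot [ -0.     0.   -21.41] F [-0.5 -0.1 -0.1] 0.7
```

Request:
apply_moves([
  {"fingers": 87,"delta_pos": [-538,545,50],"angular": [0,0,-21.4]},
  {"fingers": 87,"delta_pos": [-538,545,50],"angular": [0,0,-21.4]},
  {"fingers": 87,"delta_pos": [-538,545,50],"angular": [0,0,-21.4]},
  {"fingers": 87,"delta_pos": [-538,545,50],"angular": [0,0,-21.4]},
  {"fingers": 87,"delta_pos": [-538,545,50],"angular": [0,0,-21.4]},
  {"fingers": 87,"delta_pos": [-538,545,50],"angular": [0,0,-21.4]},
  {"fingers": 87,"delta_pos": [-538,545,50],"angular": [0,0,-21.4]},
  {"fingers": 87,"delta_pos": [-538,545,50],"angular": [0,0,-21.4]},
  {"fingers": 87,"delta_pos": [-538,545,50],"angular": [0,0,-21.4]},
  {"fingers": 87,"delta_pos": [-538,545,50],"angular": [0,0,-21.4]},
])

```text
clock: 1.7
tool_pos: [0.4442, -0.1665, 0.1944]
orientation: [-179.9, 0.1, -137.0]
force: [1.2, -0.4, 0.0]
opening: 0.0867
gripper_force: 0.0
```

```bash
python3 -c "
from meas import *
goal([.548,.077,.12],-137)"
```

```text
pos [ 0.4442 -0.1665  0.1944] [-1.7995e+02  6.0000e-02 -1.3700e+02] delta mm [-241.9  107.4   74.6] rot [-0.05  0.06 -0.  ] F [ 1.2 -0.4  0. ] 1.7
```

Request:
apply_moves([
  {"fingers": 87,"delta_pos": [-242,107,75],"angular": [0,0,0]},
  {"fingers": 87,"delta_pos": [-242,107,75],"angular": [0,0,0]},
  {"fingers": 87,"delta_pos": [-242,107,75],"angular": [0,0,0]},
  {"fingers": 87,"delta_pos": [-242,107,75],"angular": [0,0,0]},
  {"fingers": 87,"delta_pos": [-242,107,75],"angular": [0,0,0]},
  {"fingers": 87,"delta_pos": [-242,107,75],"angular": [0,0,0]},
  {"fingers": 87,"delta_pos": [-242,107,75],"angular": [0,0,0]},
  {"fingers": 87,"delta_pos": [-242,107,75],"angular": [0,0,0]},
  {"fingers": 87,"delta_pos": [-242,107,75],"angular": [0,0,0]},
])

```text
clock: 2.6
tool_pos: [0.5474, 0.0741, 0.1193]
orientation: [-180.0, 0.0, -137.0]
force: [-0.2, -0.4, -0.5]
opening: 0.087
gripper_force: 0.0
```

```bash
python3 -c "
from meas import *
goal([.548,.077,.0165],-137)
im=ctrl.snapshot('scene');cv2.imwrite('pics/s2.png',cv2.resize(im[110:260,220:370,::-1],None,fx=4,fy=4,interpolation=2))"
```

```text
pos [0.5474 0.0741 0.1193] [-1.8000e+02  1.0000e-02 -1.3705e+02] delta mm [ -2.4   1.8 102.8] rot [-0.    0.01 -0.05] F [-0.2 -0.4 -0.5] 2.6
```

View pics/s2.png

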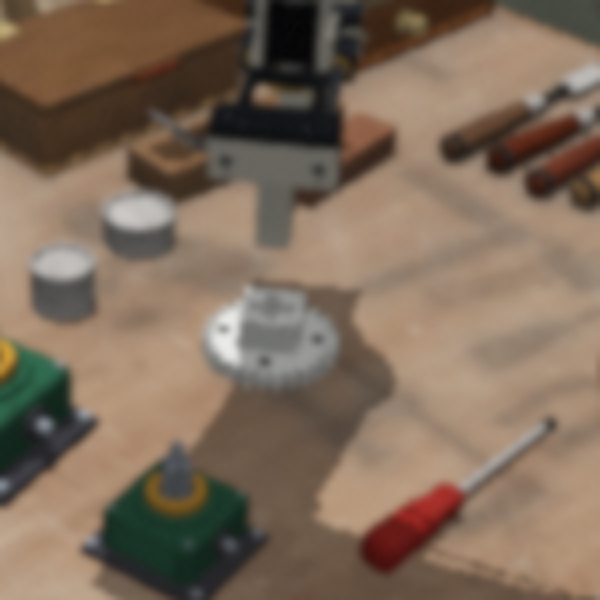

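The picture shows the near finger's tip edge at crop (274,247), above the gear boss at (274,300), so they line up laterally. I'll use the finger tip to check the camera's bias.

```bash
python3 -c "
from meas import *
o=ctrl.get_obs();p=o['tool_pos']
for w in(.0435,.065): print(proj('scene',p+w*np.array([-.682,.731,0])), 'seen',220+274/4-.4,110+247/4-.4)
print(proj('scene',[[.5462,.0762,.038],[.5505,.078,.038],[.548,.077,.038]]),'boss top centre seen',220+275/4,110+303/4)
"
```

```text
[[288.69370571 169.32287148]] seen 288.1 171.35
[[287.70164793 173.77928104]] seen 288.1 171.35
[[288.72411343 186.41229025]
 [287.22267541 185.91650066]
 [288.08219434 186.21020287]] boss top centre seen 288.75 185.75
```

Request:
apply_moves([
  {"fingers": 87,"delta_pos": [-2,2,50],"angular": [0,0,0]},
  {"fingers": 87,"delta_pos": [-2,2,80],"angular": [0,0,0]},
  {"fingers": 87,"delta_pos": [-2,2,80],"angular": [0,0,0]},
])

```text
clock: 2.95
tool_pos: [0.5449, 0.0754, 0.036]
orientation: [179.9, -0.3, -137.1]
force: [-0.1, 0.1, 0.2]
opening: 0.0871
gripper_force: 0.0
```

Request:
apply_moves([
  {"fingers": 87,"delta_pos": [0,0,0],"angular": [0,0,0]},
  {"fingers": 87,"delta_pos": [0,0,0],"angular": [0,0,0]},
])

```text
clock: 3.15
tool_pos: [0.5491, 0.0777, 0.0411]
orientation: [-179.9, 0.2, -137.0]
force: [0.1, -1.1, 1.2]
opening: 0.0869
gripper_force: 0.0
```

```bash
python3 -c "
from meas import *
goal([.5475,.0765,.017],-137)"
```

```text
pos [0.5491 0.0777 0.0411] [-1.7993e+02  1.6000e-01 -1.3702e+02] delta mm [ 2.1  0.2 24. ] rot [-0.07  0.16 -0.02] F [ 0.1 -1.1  1.2] 3.15
```

Request:
apply_moves([
  {"fingers": 87,"delta_pos": [1,0,8],"angular": [0,0,0]},
  {"fingers": 87,"delta_pos": [1,0,16],"angular": [0,0,0]},
  {"fingers": 87,"delta_pos": [1,0,22],"angular": [0,0,0]},
  {"fingers": 87,"delta_pos": [1,0,23],"angular": [0,0,0]},
  {"fingers": 87,"delta_pos": [1,0,23],"angular": [0,0,0]},
])

```text
clock: 3.65
tool_pos: [0.5468, 0.0768, 0.0156]
orientation: [180.0, -0.0, -137.0]
force: [0.6, 1.0, -0.2]
opening: 0.0869
gripper_force: 0.0
```

Request:
apply_moves([
  {"fingers": 38,"delta_pos": [0,0,-0.5],"angular": [0,0,0]},
  {"fingers": 38,"delta_pos": [0,0,-0.5],"angular": [0,0,0]},
  {"fingers": 38,"delta_pos": [0,0,-0.5],"angular": [0,0,0]},
  {"fingers": 38,"delta_pos": [0,0,-0.5],"angular": [0,0,0]},
  {"fingers": 38,"delta_pos": [0,0,-0.5],"angular": [0,0,0]},
  {"fingers": 38,"delta_pos": [0,0,-0.5],"angular": [0,0,0]},
  {"fingers": 38,"delta_pos": [0,0,-0.5],"angular": [0,0,0]},
])

```text
clock: 4.35
tool_pos: [0.5471, 0.0769, 0.0165]
orientation: [-180.0, 0.0, -137.0]
force: [0.0, 0.4, 1.1]
opening: 0.0419
gripper_force: 30.0
```

Request:
apply_moves([
  {"fingers": 30,"delta_pos": [0,0,-10],"angular": [0,0,0]},
  {"fingers": 30,"delta_pos": [0,0,-35],"angular": [0,0,0]},
  {"fingers": 30,"delta_pos": [0,0,-65],"angular": [0,0,0]},
  {"fingers": 30,"delta_pos": [0,0,-95],"angular": [0,0,0]},
  {"fingers": 30,"delta_pos": [0,0,-120],"angular": [0,0,0]},
  {"fingers": 30,"delta_pos": [0,0,-130],"angular": [0,0,0]},
  {"fingers": 30,"delta_pos": [0,0,-130],"angular": [0,0,0]},
])

```text
clock: 5.05
tool_pos: [0.5476, 0.0772, 0.148]
orientation: [-180.0, 0.2, -137.0]
force: [-0.8, 0.4, -1.6]
opening: 0.0418
gripper_force: 30.0
```

```bash
python3 -c "
from meas import *
goal([.587,.2897,.147],-161.6)"
```

```text
pos [0.5476 0.0772 0.148 ] [-1.7996e+02  1.6000e-01 -1.3701e+02] delta mm [-173.7  128.6    1.4] rot [-1.000e-02  1.700e-01  2.459e+01] F [-0.8  0.4 -1.6] 5.05
```

Request:
apply_moves([
  {"fingers": 30,"delta_pos": [-16,12,0],"angular": [0,0,3]},
  {"fingers": 30,"delta_pos": [-42,31,0],"angular": [0,0,7]},
  {"fingers": 30,"delta_pos": [-72,53,0],"angular": [0,0,11]},
  {"fingers": 30,"delta_pos": [-102,75,0],"angular": [0,0,15]},
  {"fingers": 30,"delta_pos": [-132,98,0],"angular": [0,0,19]},
  {"fingers": 30,"delta_pos": [-156,116,0],"angular": [0,0,22]},
  {"fingers": 30,"delta_pos": [-169,125,0],"angular": [0,0,24]},
  {"fingers": 30,"delta_pos": [-174,129,0],"angular": [0,0,24.6]},
  {"fingers": 30,"delta_pos": [-174,129,0],"angular": [0,0,24.6]},
  {"fingers": 30,"delta_pos": [-174,129,0],"angular": [0,0,24.6]},
])

```text
clock: 6.05
tool_pos: [0.5858, 0.2889, 0.1455]
orientation: [-180.0, -0.1, -161.6]
force: [0.2, -0.7, -2.8]
opening: 0.0416
gripper_force: 30.0
```

Run:
```python
from meas import *
goal([.587,.2897,.147],-161.6)
T=ctrl.snapshot("top");S=ctrl.snapshot("scene");cv2.imwrite('pics/T3.png',T[:,:,::-1]);cv2.imwrite('pics/S3.png',S[:,:,::-1])
k=lambda im,x0,y0,x1,y1,f:cv2.resize(im[y0:y1,x0:x1,::-1],None,fx=f,fy=f,interpolation=cv2.INTER_CUBIC)
o=np.zeros((600,800,3),np.uint8);o[:600,:350]=k(T,190,130,260,250,5);o[:600,350:800]=k(S,175,130,250,230,6);cv2.imwrite('pics/v3.png',o)
```

```text
pos [0.5858 0.2889 0.1455] [-1.7997e+02 -1.0000e-01 -1.6159e+02] delta mm [-1.4  0.4 -1.5] rot [-0.03 -0.1   0.01] F [ 0.2 -0.7 -2.8] 6.05
```

View pics/v3.png

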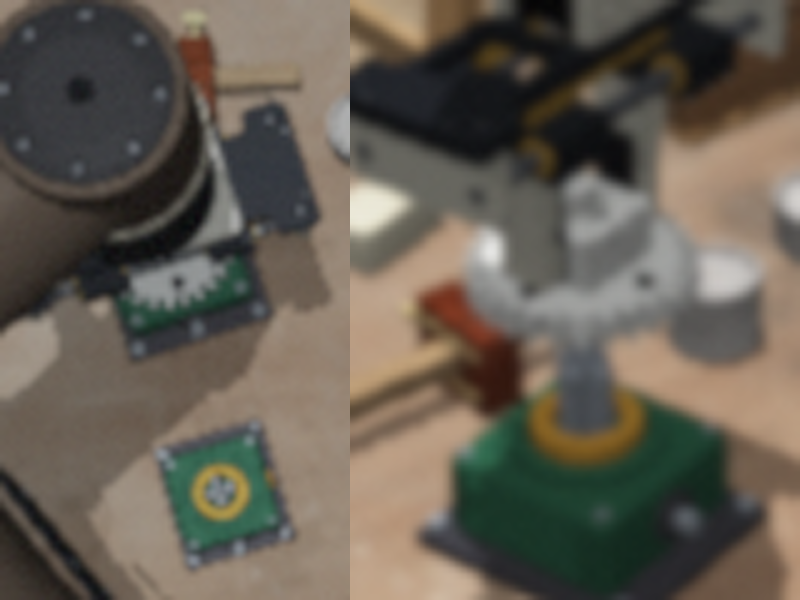

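The top view shows the gear's front dot at crop (178,283). The scene view shows dots at (638,280) and (531,285), with the shaft tip just under the gear. I'll measure the gear's axis against the shaft in each view.

Run:
```python
from meas import *
T=cv2.cvtColor(cv2.imread("pics/T3.png"),6);S=cv2.cvtColor(cv2.imread("pics/S3.png"),6)
f=lambda a:33.65e-3*np.array([np.cos(np.radians(a)),np.sin(np.radians(a))])
z=.1455-.0025
a=np.array((178,283))/5+[190,130]-.4;a2=blob("t",T,a,2)
b=np.array((638-350,280))/6+[175,130]-.42;b2=blob("t",S,b,3)
c=np.array((531-350,285))/6+[175,130]-.42;c2=blob("t",S,c,3)
print(a,a2,b,b2,c,c2)
print("top centre",plane("top",[a,a2],z)[:,:2]-f(198.4))
B=plane("scene",[b,b2],z)[:,:2];C=plane("scene",[c,c2],z)[:,:2];print("scene",B-f(198.4),C-f(108.4))
v=B-C;print("yaw",np.degrees(np.arctan2(v[:,1],v[:,0])),"exp",198.4+45,np.linalg.norm(v,axis=1))
print("tri",tri(b2,a2),tri(b,a))
# shaft from initial scene: width centre line at spline/nose heights
s=cv2.cvtColor(cv2.imread("pics/Sa.png"),6)
for zz in(.070,.08,.088): 
    p=proj("scene",[.5860,.2893,zz])[0];print(zz,p.round(2),s[int(round(p[1])),int(p[0])-9:int(p[0])+11])
p=proj("scene",[.5860,.2893,.109])[0];print("tip",p)
print("top tip",proj("top",[.586,.2893,.107])[0])
```

```text
[225.2 186.2] [225.16585366 186.14146341] [222.58       176.24666667] [223.62285714 176.25142857] [204.74666667 177.08      ] [204.95666667 176.63333333]
top centre [[0.58563207 0.28842422]
 [0.58581905 0.28853676]]
scene [[0.5923754  0.29081753]
 [0.59087616 0.28879634]] [[0.59327047 0.28491075]
 [0.59464592 0.2834824 ]]
yaw [-121.21196697 -123.95868255] exp 243.4 [0.04284622 0.04489451]
tri (array([0.55459263, 0.27901894, 0.14540086]), np.float64(0.003235373003918264)) (array([0.55524253, 0.27999602, 0.14525535]), np.float64(0.005917882942412748))
0.07 [215.07 196.98] [144 150 139 113  85  71  66  64  66  68  69  70  79 104 133 149 144 124
 101  95]
0.08 [214.88 193.78] [130 133 126 116 101  85  76  72  69  68  72  76  81  96 119 133 136 135
 137 140]
0.088 [214.74 191.19] [102 118 125 122 117 119 123 113  94  85  97 113 117 119 132 142 147 148
 149 149]
tip [214.35030758 184.29700308]
top tip [222.72447689 177.71770468]
```

Both views agree that gear and shaft are coaxial within about 1 mm, so I'll lower it gently.

Request:
apply_moves([
  {"fingers": 30,"delta_pos": [0,0,5],"angular": [0,0,0]},
  {"fingers": 30,"delta_pos": [0,0,12],"angular": [0,0,0]},
  {"fingers": 30,"delta_pos": [0,0,20],"angular": [0,0,0]},
  {"fingers": 30,"delta_pos": [0,0,27],"angular": [0,0,0]},
  {"fingers": 30,"delta_pos": [0,0,32],"angular": [0,0,0]},
  {"fingers": 30,"delta_pos": [0,0,34],"angular": [0,0,0]},
  {"fingers": 30,"delta_pos": [0,0,34],"angular": [0,0,0]},
  {"fingers": 30,"delta_pos": [0,0,34],"angular": [0,0,0]},
])

```text
clock: 6.95
tool_pos: [0.5865, 0.2901, 0.1127]
orientation: [180.0, 0.0, -161.6]
force: [-0.8, -0.1, -1.8]
opening: 0.0418
gripper_force: 30.0
```

Request:
apply_moves([
  {"fingers": 30,"delta_pos": [0.5,-0.7,1],"angular": [0,0,0]},
  {"fingers": 30,"delta_pos": [0.5,-0.7,3],"angular": [0,0,0]},
  {"fingers": 30,"delta_pos": [0.5,-0.7,5],"angular": [0,0,0]},
  {"fingers": 30,"delta_pos": [0.5,-0.7,7],"angular": [0,0,0]},
  {"fingers": 30,"delta_pos": [0.5,-0.7,8],"angular": [0,0,0]},
  {"fingers": 30,"delta_pos": [0.5,-0.7,8],"angular": [0,0,0]},
])

```text
clock: 7.55
tool_pos: [0.586, 0.289, 0.1042]
orientation: [-180.0, -0.0, -161.6]
force: [-0.7, -0.1, -1.8]
opening: 0.042
gripper_force: 30.0
```

Underside is below the spline tops with no added force, so I'll continue down.

Request:
apply_moves([
  {"fingers": 30,"delta_pos": [0,0,1],"angular": [0,0,0]},
  {"fingers": 30,"delta_pos": [0,0,3],"angular": [0,0,0]},
  {"fingers": 30,"delta_pos": [0,0,6],"angular": [0,0,0]},
  {"fingers": 30,"delta_pos": [0,0,9],"angular": [0,0,0]},
  {"fingers": 30,"delta_pos": [0,0,12],"angular": [0,0,0]},
  {"fingers": 30,"delta_pos": [0,0,15],"angular": [0,0,0]},
  {"fingers": 30,"delta_pos": [0,0,17],"angular": [0,0,0]},
  {"fingers": 30,"delta_pos": [0,0,18],"angular": [0,0,0]},
  {"fingers": 30,"delta_pos": [0,0,18],"angular": [0,0,0]},
])

```text
clock: 8.45
tool_pos: [0.586, 0.2891, 0.0863]
orientation: [-180.0, -0.0, -161.6]
force: [0.4, -0.7, -1.4]
opening: 0.0416
gripper_force: 30.0
```

Request:
apply_moves([
  {"fingers": 30,"delta_pos": [0,0,2],"angular": [0,0,0]},
  {"fingers": 30,"delta_pos": [0,0,4],"angular": [0,0,0]},
  {"fingers": 30,"delta_pos": [0,0,6],"angular": [0,0,0]},
  {"fingers": 30,"delta_pos": [0,0,8],"angular": [0,0,0]},
  {"fingers": 30,"delta_pos": [0,0,10],"angular": [0,0,0]},
  {"fingers": 30,"delta_pos": [0,0,11],"angular": [0,0,0]},
  {"fingers": 30,"delta_pos": [0,0,11],"angular": [0,0,0]},
])

```text
clock: 9.15
tool_pos: [0.5862, 0.2891, 0.0761]
orientation: [-180.0, 0.0, -161.6]
force: [-3.2, -0.9, 6.1]
opening: 0.0416
gripper_force: 30.0
```

Request:
apply_moves([
  {"fingers": 30,"delta_pos": [0,0,1],"angular": [0,0,0]},
  {"fingers": 30,"delta_pos": [0,0,2],"angular": [0,0,0]},
  {"fingers": 30,"delta_pos": [0,0,3],"angular": [0,0,0]},
  {"fingers": 30,"delta_pos": [0,0,3],"angular": [0,0,0]},
  {"fingers": 30,"delta_pos": [0,0,3],"angular": [0,0,0]},
])

```text
clock: 9.65
tool_pos: [0.5862, 0.2891, 0.0736]
orientation: [180.0, 0.0, -161.6]
force: [-4.5, -1.2, 8.4]
opening: 0.0416
gripper_force: 30.0
```

Request:
apply_moves([
  {"fingers": 30,"delta_pos": [0.4,0,0.7],"angular": [0,0,0]},
  {"fingers": 30,"delta_pos": [0.4,0,1.5],"angular": [0,0,0]},
  {"fingers": 30,"delta_pos": [0.4,0,1.5],"angular": [0,0,0]},
  {"fingers": 30,"delta_pos": [0.4,0,1.5],"angular": [0,0,0]},
])

```text
clock: 10.05
tool_pos: [0.5862, 0.2891, 0.0725]
orientation: [180.0, 0.1, -161.6]
force: [-3.1, -1.4, 10.0]
opening: 0.0415
gripper_force: 30.0
```

Request:
apply_moves([
  {"fingers": 30,"delta_pos": [0,0,0.5],"angular": [0,0,0]},
  {"fingers": 30,"delta_pos": [0,0,1],"angular": [0,0,0]},
  {"fingers": 30,"delta_pos": [0,0,1],"angular": [0,0,0]},
  {"fingers": 30,"delta_pos": [0,0,1],"angular": [0,0,0]},
])

```text
clock: 10.45
tool_pos: [0.5862, 0.2891, 0.0725]
orientation: [-180.0, 0.1, -161.6]
force: [-7.1, -2.6, 16.3]
opening: 0.0419
gripper_force: 30.0
```

The TCP stopped at 0.0725 m, exactly the home height, and the force rose above the spring's 12 N: it's bottomed. I'll hold still and check by picture.

Request:
apply_moves([
  {"fingers": 30,"delta_pos": [0,0,0],"angular": [0,0,0]},
  {"fingers": 30,"delta_pos": [0,0,0],"angular": [0,0,0]},
  {"fingers": 30,"delta_pos": [0,0,0],"angular": [0,0,0]},
  {"fingers": 30,"delta_pos": [0,0,0],"angular": [0,0,0]},
])

```text
clock: 10.85
tool_pos: [0.5862, 0.2892, 0.0725]
orientation: [180.0, 0.1, -161.6]
force: [-5.6, -2.6, 16.1]
opening: 0.0419
gripper_force: 30.0
```

```bash
python3 -c "
from meas import *
im=ctrl.snapshot('scene');cv2.imwrite('pics/s4.png',cv2.resize(im[150:250,150:280,::-1],None,fx=6,fy=6,interpolation=2))
goal([.5862,.2891,.0725],-161.6)"
```

```text
pos [0.5862 0.2892 0.0725] [ 1.8000e+02  1.2000e-01 -1.6157e+02] delta mm [ 0.  -0.1 -0. ] rot [0.   0.12 0.03] F [-5.2 -2.4 16.6] 10.9
```

View pics/s4.png

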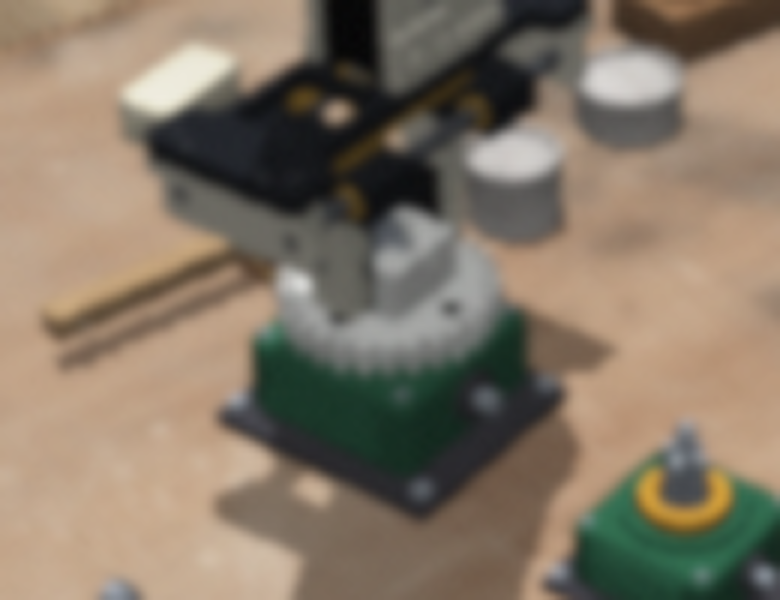

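The picture shows the gear sitting flat on the housing at crop (390,310), with the collar hidden, the shaft nose showing above the boss and the gripper still on it. I'll hand in.

```bash
python3 -c "
from plant import ctrl
print(ctrl.close_job())"
```

```text
the job is handed in; nothing more can be done
None
```

The gear is on the splined shaft of the 88 mm gearbox and pressed fully home, with about 18 N on it and the gripper still holding; I handed the job in at about 11 s, and it returned no verdict.

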